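# Face a board camera and its test plate to each other

### The job

Set up the lens test: with a fingertip, gently push on the spokes of the two turntables until the board camera on the one looks straight at the turntable with the test plate, and the printed side of the test plate squarely faces the camera's turntable. Do not touch the camera or the plate themselves, do not lift or squeeze the turntables, and leave the other things on the bench where they are.

Things in the scene. Friction and masses are not known exactly. Their poses are not given: they have to be found in the camera images.
- camera_axis (a point): Point on the axis of the turntable that carries the board camera, 65 mm above the bench. z is up; its -x axis is the way the lens looks. Turns either way about z, at least half a turn, against friction (2 to 3 N, pushing a spoke 78 mm from the axis) and stays where it is left.
- camera_rotor: Turning part of that turntable: disc 70 mm across, 36 to 46 mm above the bench, and three level spokes, 9 mm rods with centre line 41 mm above the bench, each ending in a 15 mm black ball centred 92 mm from the axis. Origin on the axis at bench level, x, y, z as point camera_axis: one spoke along +x (backwards), the others 120 degrees either side of it. Sits loosely on the neck; would lift off if pulled up.
- camera_base: Fixed foot of the turntable of the camera, screwed to the bench: grey flange 100 mm across and 8 high, then a neck 60 to 52 across up to 34 mm; origin on the turning axis at bench level. (Room: a fixed multimeter hangs 540 mm above the bench at x 0.63, y -0.18; a fixed opened pan-tilt camera, 360 high, stands at x 0.37, y 0.54.)
- board_camera: The board camera standing on its disc, not to be touched: a 38 mm square board, upright, with a lens barrel 16 mm across pointing out sideways, its top 85 mm above the bench; it stays within 31 mm of the axis. Origin: middle of the back of the board.
- target_axis (a point): Point on the axis of the turntable that carries the test plate, 65 mm above the bench. z is up; its -x axis is the way the printed side of the plate faces. Turns either way about z, at least half a turn, against friction (2 to 3 N, pushing a spoke 78 mm from the axis) and stays where it is left.
- target_rotor: Turning part of that turntable: disc 70 mm across, 36 to 46 mm above the bench, and three level spokes, 9 mm rods with centre line 41 mm above the bench, each ending in a 15 mm black ball centred 92 mm from the axis. Origin on the axis at bench level, x, y, z as point target_axis: one spoke along +x (backwards), the others 120 degrees either side of it. Sits loosely on the neck; would lift off if pulled up.
- target_base: Fixed foot of the turntable of the test plate, screwed to the bench: grey flange 100 mm across and 8 high, then a neck 60 to 52 across up to 34 mm; origin on the turning axis at bench level. (Room: a fixed multimeter hangs 540 mm above the bench at x 0.63, y -0.18; a fixed opened pan-tilt camera, 360 high, stands at x 0.37, y 0.54.)
- test_plate: The test plate standing on its disc, not to be touched: upright white plate 48 mm wide, 36 high, 4 thick, top 82 mm above the bench; a ring in the middle and a dot in each corner of its front (-x) side, an aluminium rib on its plain back. Origin on the axis at bench level.
- screw_jar: Bystander: glass jar of screws with a ribbed lid, 46 x 46 x 56 mm; loose on the bench; origin under its centre.
- lens_cap: Bystander: flat round lens cap, 52 across and 9 high, in mm; loose on the bench; origin under its centre.
- bnc_plug: Bystander: small metal coaxial plug, 15 x 29 x 15 mm; loose on the bench; origin under its centre.
- small_carton: Bystander: small cardboard carton, 45 x 63 x 35 mm; loose on the bench; origin under its centre.
- tape_roll: Bystander: roll of tape lying flat, 65 across and 18 high, in mm; loose on the bench; origin under its centre.
- marker: Bystander: felt marker lying down, 132 long, 17 across mm; loose on the bench; origin under its centre.
- side_cutters: Bystander: side cutters lying down, 107 long, 52 wide, 12 high mm; loose on the bench; origin under its centre.

How it is judged:
By the outcome, as a careful person would: the job done as asked, in the order asked, and still so for the second after the job is handed in, with the robot touching nothing.
It also fails if it takes over 59 s, if anything falls off the work surface, if the arm or the gripper's body presses on something with over 40 N, if the wrist force passes 120 N, or if a joint passes its speed limit or range.

### The arm

A 7-joint arm with a two-finger parallel gripper is mounted at the origin on a cart in front of the work surface, level with it; the furniture and walls round the work are solid. World frame = base frame: x ahead of the robot, y to its left, z up, the work surface at z = 0. Lengths are in mm, angles in rad, forces in N, time in s.
With the tool pointing down it reaches from about 400 to 875 mm from the base axis. Payload 6.5 kg.
Tool frame: the origin (TCP) lies midway between the tips of the shut fingers; the grasp point (between the pads) lies 19 mm behind it; z points along the fingers, y is the line along which they close (so a half turn about z gives the same grasp; the last joint's range is limited). The gripper opens to 85 mm and grips with 20 to 120 N. Pads are 22 mm wide; open, the fingers measure 114 mm over their backs; the gripper's body (76 mm by 85 mm) begins 54 mm behind the grasp point. The pads swing forward as they close: fully open they stand 13 mm farther back than shut.
Start: joints at [-1.374, 0.536, -0.004, 1.538, 0.003, 1.067, -0.071], TCP at [168.856, 627.677, 231.29] pointing down, gripper open.
Joint ranges: [-2.7, 2.7], [-0.37, 2.16], [-1.27, 1.26], [0.24, 2.4], [-1.31, 4.45], [0.19, 1.91], [-2.76, 2.76]. Speed limits (rad/s): [2.39, 2.39, 3.14, 3.14, 3.14, 3.14, 3.14].

### API

Orientations are given as a unit quaternion [x, y, z, w].
In Python, from rig import ctrl gives the robot as it stands.
- The arm moves only by the shell command python3 -m inch 'ROWS' [FORCE]. ROWS is JSON, a list of rows, each an object of numbers: "wx", "wy", "wz": the turn, a rotation vector about the tool's x, y, z in degrees; "tx", "ty", "tz": the shift along the tool's x, y, z in m; "jaw": the opening, from -1 (shut) to 1 (fully open). A call has 1 to 5 rows; each row is the pose to reach, as a shift and turn from the pose commanded when the call began, along the tool's axes at that moment; what a row does not reach only later rows make up. A row lasts 1/12 s, in which the tool goes at most 41.7 mm and 7.16 degrees, less where a joint would pass 70% of its speed; a pose out of reach is approached as far as the arm can. A call with a gripper value outside its range is refused whole. The fingers move at their own pace and stop on an object; FORCE is the grip in N (left out, the last holds). Time passes only in rows, so rows that repeat a pose let the fingers close. It gives the time, the measured TCP pose, the force, the opening and the grip force at its end, in the units of the state.
- ctrl.get_state(): the state, without advancing time (a new reading comes with each control period).
- ctrl.snapshot(name): name is "scene" or "top" or "wrist"; returns a dict with "frame" (480x640x3 uint8, red, green, blue), "range_z" (480x640 float32, mm along the optical axis (not along the pixel's ray), 0 where there is no reading), "mtx" (3x3 intrinsics, pixels), "origin" and "attitude" of the camera in the world. Camera axes: x right, y up, looking along -z (the intrinsics and any distortion apply to the point x, -y, -z); pixel columns grow to the right and rows downward; lengths in mm; the calibration is good to about 2 mm. The wrist camera is an equidistant fisheye: a pixel r from the principal point sees the ray r / f radians off the axis. A picture is of the moment at which its call begins.
- ctrl.close_job(): hands the job in; it is judged then, once.
The state is a dict: "clock": time; "q": joint angles; "qvel": joint speeds; "joint_efforts": joint torques, N m; "tool_pos": TCP position; "eef_rot": TCP orientation; "force": force on the tool from outside, world axes, zero at the start; "moment": the same for the moment, N m; "finger_gap": finger opening in mm; "gripper_force": force on a finger pad.
Only numpy, scipy, OpenCV 4.12 (cv2) and the standard library are available. Lean on these libraries where they do the work, as an engineer would, in place of code of your own. Each camera call takes 0.05 s, during which the arm holds its last target. There are 200 camera calls.

## Working session

There is one attempt and no reset: what is moved stays moved. The work goes in short steps, Python scripts to look and compute and a shell command to move; the robot and the scene stay as the last step left them, time stands still between calls to the robot, and variables do not carry over. Pictures are saved under pics/ and viewed, at most 10 in all, crops included, and the job is handed in when it is done.

```bash
ls; mkdir -p pics
python3 - <<'E'
from rig import ctrl
import cv2,numpy as np
print(ctrl.get_state())
for n in("scene","top"):
    s=ctrl.snapshot(n); cv2.imwrite(f"pics/{n}0.png",s["frame"][:,:,::-1]); np.savez(f"{n}0.npz",**s); print(n,s["mtx"],s["origin"],s["attitude"],s.keys())
E
```

```text
pics
{'clock': 0.0, 'q': array([-1.37418489,  0.53715702, -0.00443385,  1.53886534,  0.00260358,
        1.06724727, -0.07119096]), 'qvel': array([ 7.61974703e-04, -2.86368643e-04, -4.70225651e-04, -1.50320276e-03,
       -4.24922123e-04, -2.17987639e-03, -7.83468305e-05]), 'joint_efforts': array([-2.92696468e-04, -5.83426917e+01,  1.04856793e+00, -2.59088266e+01,
        1.22797876e-02,  9.74266848e-03,  3.32006486e-06]), 'tool_pos': array([168.72936283, 627.08644946, 230.42207219]), 'eef_rot': array([ 1.30988868e-01,  9.91383487e-01, -8.34388318e-04, -4.54963847e-05]), 'force': array([ 0.08624293, -0.56983813,  0.28388812]), 'moment': array([-0.02123291,  0.01765544, -0.00178469]), 'gripper_force': 0.0, 'finger_gap': 85.48701127518763}
scene [[560.48788716   0.         316.75467967]
 [  0.         560.48788716 243.27408618]
 [  0.           0.           1.        ]] [ 161.29641053 -422.33924599  621.88521804] [ 0.39910299 -0.12845836 -0.28654118  0.86145772] dict_keys(['frame', 'range_z', 'mtx', 'origin', 'attitude'])
top [[555.29279826   0.         318.60996968]
 [  0.         555.29279826 244.94695656]
 [  0.           0.           1.        ]] [497.12756545 117.11924825 950.15450179] [ 0.01957592 -0.02018305 -0.69766851  0.71586876] dict_keys(['frame', 'range_z', 'mtx', 'origin', 'attitude'])
```

View pics/top0.png

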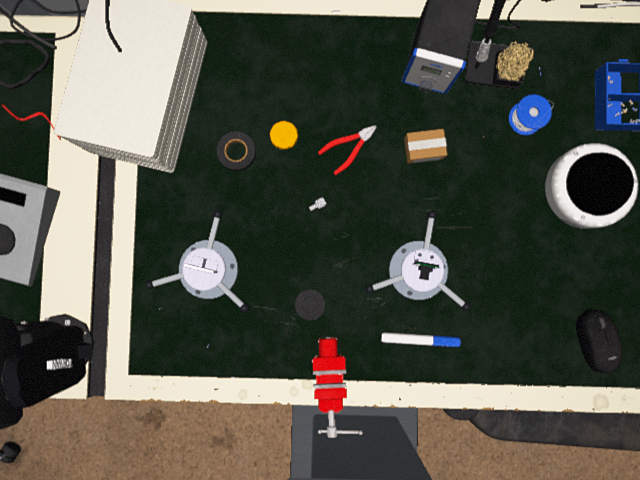

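View pics/scene0.png

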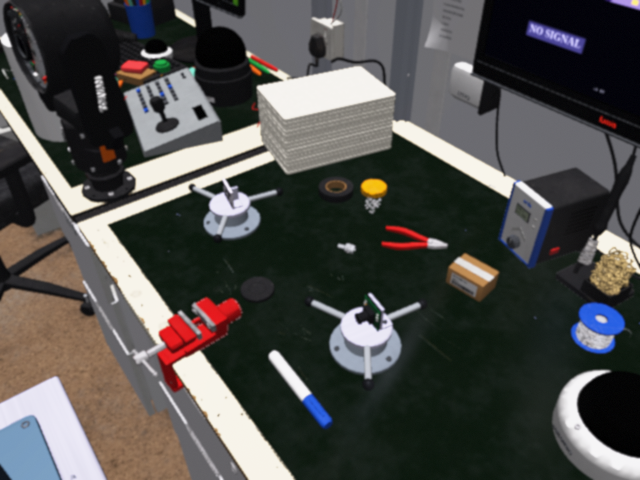

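Top view: plate turntable at (207,268) with balls at (218,214), (150,285), (243,308). Camera turntable at (419,270) with balls at (431,213), (369,288), (466,307), its lens pointing image-down. Next I need to zoom in on the plate and fit the axes.

```bash
cat > h.py <<'E'
import numpy as np,cv2
from scipy.spatial.transform import Rotation as R
from scipy.optimize import least_squares
def ray(s,u,v,z):
    K=s["mtx"];d=np.array([(u-K[0,2])/K[0,0],-(v-K[1,2])/K[1,1],-1.])
    d=R.from_quat(s["attitude"]).apply(d);o=np.array(s["origin"]);return o+d*(z-o[2])/d[2]
def balls(s,cx,cy,rad=90):
    # dark blobs near expected ring: find by fitting spoke model over ring brightness
    g=cv2.cvtColor(s["frame"],cv2.COLOR_RGB2GRAY);return g
def proj(s,P):
    p=R.from_quat(s["attitude"]).inv().apply(np.atleast_2d(P)-np.array(s["origin"]));K=s["mtx"]
    return np.c_[K[0,2]+K[0,0]*p[:,0]/-p[:,2],K[1,2]-K[1,1]*p[:,1]/-p[:,2]]
def fit(s,x0):
    # x0: axis x,y and spoke angle; maximise brightness of rods minus that beside them
    g=cv2.GaussianBlur(cv2.cvtColor(s["frame"],cv2.COLOR_RGB2GRAY),(3,3),0).astype(np.float32)
    r=np.linspace(40,82,30);best=None
    def pts(p,off):
        a=p[2]+np.repeat(np.arange(3)*2*np.pi/3,30);rr=np.tile(r,3)
        return np.c_[p[0]+rr*np.cos(a)-off*np.sin(a),p[1]+rr*np.sin(a)+off*np.cos(a),np.full(90,43.)]
    def ends(p,q):
        a=p[2]+np.arange(3)*2*np.pi/3
        return np.c_[p[0]+q*np.cos(a),p[1]+q*np.sin(a),np.full(3,43.)]
    def samp(P):
        uv=proj(s,P).astype(np.float32);return cv2.remap(g,uv[None,:,0],uv[None,:,1],cv2.INTER_LINEAR).ravel()
    def cost(p): return -sum(samp(pts(p,o)).mean() for o in(-2,0,2))+1.0*sum(samp(pts(p,o)).mean() for o in(-8,8))*1.5-0.3*samp(ends(p,80)).mean()+.3*samp(ends(p,92)).mean()
    from scipy.optimize import minimize
    x0=np.array(x0,float)
    m=minimize(cost,x0,method="Nelder-Mead",options=dict(initial_simplex=[x0,x0+[6,0,0],x0+[0,6,0],x0+[0,0,.1]],xatol=.01,fatol=.001))
    return m.x,m.fun
E
python3 - <<'E'
from h import *
s=dict(np.load("top0.npz"))
for n,bs,c in(("plate",[(218,214),(150,285),(243,308)],(207,268)),("cam",[(431,213),(369,288),(466,307)],(419,270))):
    P=np.array([ray(s,*b,41) for b in bs]);ax=P.mean(0)
    print(n,P.round(0)[:,:2],ax,np.linalg.norm(P-ax,axis=1),np.degrees(np.arctan2(*(P-ax)[:,1::-1].T)))
    x,f=fit(s,[ax[0],ax[1],np.arctan2(P[0,1]-ax[1],P[0,0]-ax[0])]);print(x[:2],np.degrees(x[2]),f)
for k,(n,p,c) in enumerate((("gpl",None,(0,0,0)),)):
    for nm,pt in(("jar",(284,135)),("cap",(310,305)),("bnc",(318,204)),("mk0",(382,338)),("mk1",(460,342)),("vise",(328,340)),("tape",(236,150)),("carton",(426,146)),("cutters",(345,150))): print(nm,ray(s,*pt,15).round())
t=dict(np.load("scene0.npz"))
a=cv2.resize(s["frame"][235:305,170:250],None,fx=4.9,fy=4.9,interpolation=2)
b=cv2.resize(t["frame"][170:245,185:285],None,fx=4,fy=4,interpolation=2)
H=max(a.shape[0],b.shape[0]);im=np.zeros((H,a.shape[1]+b.shape[1],3),np.uint8);im[:a.shape[0],:a.shape[1]]=a;im[:b.shape[0],a.shape[1]:]=b
cv2.imwrite("pics/z1.png",im[:,:,::-1])
E
```

```text
plate [[595. 284.]
 [476. 390.]
 [442. 237.]] [504.347307   303.88719361  41.        ] [92.8746272  91.18056449 90.88567025] [ -12.548777    108.27902851 -133.06363236]
[504.77779873 303.90303825] -12.207746717201005 -448.8348693847656
cam [[ 606.  -67.]
 [ 480.   33.]
 [ 453. -126.]] [512.99676739 -53.1447307   41.        ] [93.69217852 92.16632275 94.09614633] [  -8.22535945  110.94871346 -129.43960753]
[512.16564267 -53.1209589 ] -8.975173320692633 -443.47705078125
jar [736. 181.  15.]
cap [449. 129.  15.]
bnc [619. 120.  15.]
mk0 [397.   7.  15.]
mk1 [ 393. -123.   15.]
vise [391.  97.  15.]
tape [708. 262.  15.]
carton [723. -62.  15.]
cutters [713.  76.  15.]
```

View pics/z1.png

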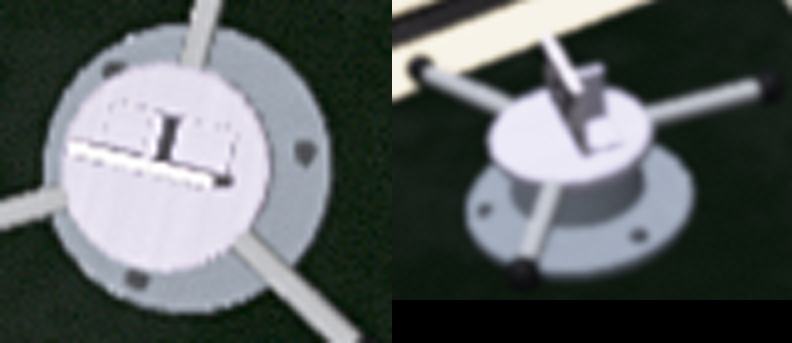

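Plate crop: the rib lies on the side of the spoke at (218,214), so that is the plate's back (+x) and the printed side faces the robot. Bearings are camera +x at about -9° and plate +x at about -12°. The needed turns are camera about -80° and plate about +103°. Next: check room obstacles along the path and compute moves.

```bash
cat > m.py <<'E'
import sys,json
from h import *
from rig import ctrl
CAM=np.array([512.2,-53.1]);TGT=np.array([504.8,303.9])
def rows(T):
    "T: world targets x,y,z(mm),tool-x angle(deg)"
    st=ctrl.get_state();Rt=R.from_quat(st["eef_rot"]);out=[]
    a0=np.degrees(np.arctan2(*Rt.as_matrix()[1::-1,0]))
    for x,y,z,a in T:
        d=Rt.inv().apply(np.array([x,y,z])-st["tool_pos"])/1000
        Rg=R.from_matrix(np.array([[np.cos(np.radians(a)),np.sin(np.radians(a)),0],[np.sin(np.radians(a)),-np.cos(np.radians(a)),0],[0,0,-1]]).T)
        w=np.degrees((Rt.inv()*Rg).as_rotvec())
        out.append(dict(tx=round(d[0],4),ty=round(d[1],4),tz=round(d[2],4),wx=round(w[0],1),wy=round(w[1],1),wz=round(w[2],1)))
    print("t",st["clock"],"pos",st["tool_pos"].round(1),"ang",a0.round(1),"F",st["force"].round(1),"q7",st["q"][6].round(2))
    for o in out: print(json.dumps(o))
def arc(c,r,z,a_list,toff): return [(c[0]+r*np.cos(np.radians(a)),c[1]+r*np.sin(np.radians(a)),z,a+toff) for a in a_list]
E
python3 - <<'E'
from m import *
for n in("top","scene"):
    s=dict(np.load(n+"0.npz"));v,u=np.mgrid[0:480,0:640];d=s["range_z"];K=s["mtx"]
    p=np.stack([(u-K[0,2])/K[0,0]*d,-(v-K[1,2])/K[1,1]*d,-d],-1)[d>0]
    P=R.from_quat(s["attitude"]).apply(p)+s["origin"]
    for lo,hi in((80,200),(200,300),(300,420)):
        m=(P[:,2]>lo)&(P[:,2]<hi)&(P[:,0]>100)&(P[:,0]<620)&(P[:,1]>330)&(P[:,1]<640)
        if m.sum()>5: print(n,lo,m.sum(),np.percentile(P[m],[1,50,99],axis=0).round())
rows([(150,430,240,115),(150,430,240,165)])
E
```

```text
top 80 1736 [[344. 435.  85.]
 [401. 452. 169.]
 [420. 545. 199.]]
top 200 3256 [[319. 441. 202.]
 [383. 451. 265.]
 [436. 488. 299.]]
top 300 1900 [[318. 446. 300.]
 [371. 457. 311.]
 [422. 481. 325.]]
scene 80 3953 [[320. 436.  81.]
 [351. 500. 159.]
 [534. 636. 199.]]
scene 200 5280 [[299. 440. 202.]
 [352. 452. 260.]
 [433. 600. 299.]]
scene 300 5048 [[303. 444. 301.]
 [353. 491. 328.]
 [434. 598. 360.]]
t 0.1 pos [168.7 627.1 230.5] ang 164.9 F [-0.5 -0.6 -0.7] q7 -0.07
{"tx": -0.0331, "ty": -0.1953, "tz": -0.0092, "wx": -0.1, "wy": 0.0, "wz": 49.9}
{"tx": -0.0331, "ty": -0.1953, "tz": -0.0092, "wx": -0.1, "wy": 0.0, "wz": -0.1}
```

The pan-tilt unit spans x 300–434, y 435–640, up to 360 mm high, so I'll pass inside it at a small radius.

```bash
python3 -m inch '[{"tx":-0.01,"ty":-0.041,"jaw":-1},{"tx":-0.015,"ty":-0.082,"jaw":-1},{"tx":-0.018,"ty":-0.123,"jaw":-1},{"tx":-0.02,"ty":-0.163,"jaw":-1},{"tx":-0.02,"ty":-0.2,"jaw":-1}]'
python3 - <<'E'
from m import *
rows([(165,395,240,160),(190,370,240,155),(217,350,240,150),(245,330,240,145),(270,310,240,140),(290,280,240,135),(310,250,240,130)])
E
```

```text
t 0.1 pos [168.7 627.1 230.5] ang 164.9 F [-0.5 -0.6 -0.7] q7 -0.07
{"tx": -0.0567, "ty": -0.2252, "tz": -0.0091, "wx": -0.1, "wy": 0.0, "wz": 4.9}
{"tx": -0.0873, "ty": -0.2428, "tz": -0.0091, "wx": -0.1, "wy": 0.0, "wz": 9.9}
{"tx": -0.1186, "ty": -0.2551, "tz": -0.0091, "wx": -0.1, "wy": 0.0, "wz": 14.9}
{"tx": -0.1508, "ty": -0.2672, "tz": -0.0091, "wx": -0.1, "wy": 0.0, "wz": 19.9}
{"tx": -0.1802, "ty": -0.28, "tz": -0.0091, "wx": -0.1, "wy": 0.0, "wz": 24.9}
{"tx": -0.2073, "ty": -0.3038, "tz": -0.009, "wx": -0.1, "wy": 0.0, "wz": 29.9}
{"tx": -0.2344, "ty": -0.3275, "tz": -0.009, "wx": -0.1, "wy": 0.0, "wz": 34.9}invalid input at $[0]: expected keys wx, wy, wz, tx, ty, tz, jaw
```

```bash
python3 -m inch '[{"wx":0,"wy":0,"wz":0,"tx":-0.01,"ty":-0.041,"tz":0,"jaw":-1},{"wx":0,"wy":0,"wz":0,"tx":-0.015,"ty":-0.082,"tz":0,"jaw":-1},{"wx":0,"wy":0,"wz":0,"tx":-0.018,"ty":-0.123,"tz":0,"jaw":-1},{"wx":0,"wy":0,"wz":0,"tx":-0.02,"ty":-0.163,"tz":0,"jaw":-1},{"wx":0,"wy":0,"wz":0,"tx":-0.02,"ty":-0.2,"tz":0,"jaw":-1}]'
python3 - <<'E'
from m import *
rows([(165,395,240,160),(190,370,240,155),(217,350,240,150),(245,330,240,145),(270,310,240,140),(290,280,240,135),(310,250,240,130)])
E
```

```text
clock: 0.52
tool_pos: [136.1, 426.4, 230.7]
eef_rot: [0.131, 0.991, -0.001, 0.0]
force: [-1.0, 0.4, 0.3]
finger_gap: 25.9
gripper_force: 0.0
t 0.5167 pos [136.1 426.4 230.7] ang 164.9 F [-1.   0.4  0.3] q7 -0.06
{"tx": -0.0361, "ty": -0.0228, "tz": -0.0093, "wx": -0.1, "wy": 0.0, "wz": 4.9}
{"tx": -0.0668, "ty": -0.0405, "tz": -0.0092, "wx": -0.1, "wy": 0.0, "wz": 9.9}
{"tx": -0.098, "ty": -0.0527, "tz": -0.0092, "wx": -0.1, "wy": 0.0, "wz": 14.9}
{"tx": -0.1303, "ty": -0.0647, "tz": -0.0092, "wx": -0.1, "wy": 0.0, "wz": 19.9}
{"tx": -0.1596, "ty": -0.0775, "tz": -0.0091, "wx": -0.1, "wy": 0.0, "wz": 24.9}
{"tx": -0.1868, "ty": -0.1013, "tz": -0.0091, "wx": -0.1, "wy": 0.0, "wz": 29.9}
{"tx": -0.2139, "ty": -0.125, "tz": -0.0091, "wx": -0.1, "wy": 0.0, "wz": 34.9}
```

```bash
python3 -m inch '[{"wx":0,"wy":0,"wz":5,"tx":-0.033,"ty":-0.023,"tz":0,"jaw":-1},{"wx":0,"wy":0,"wz":10,"tx":-0.065,"ty":-0.04,"tz":0,"jaw":-1},{"wx":0,"wy":0,"wz":15,"tx":-0.098,"ty":-0.053,"tz":0,"jaw":-1},{"wx":0,"wy":0,"wz":20,"tx":-0.13,"ty":-0.065,"tz":0,"jaw":-1},{"wx":0,"wy":0,"wz":25,"tx":-0.16,"ty":-0.078,"tz":0,"jaw":-1}]'
python3 - <<'E'
from m import *
rows([(290,275,230,140),(310,240,230,140),(330,204,230,138),(352,170,230,136),(375,136,230,134),(398,102,230,134),(420,68,230,134),(440,33,230,134),(462.6,-2.7,230,134)])
E
```

```text
clock: 0.93
tool_pos: [271.7, 311.0, 231.4]
eef_rot: [0.345, 0.939, 0.0, 0.0]
force: [0.9, 0.8, -0.1]
finger_gap: -0.3
gripper_force: 0.0
t 0.9333 pos [271.7 311.  231.4] ang 139.7 F [ 0.9  0.8 -0.1] q7 -0.07
{"tx": -0.0373, "ty": -0.0156, "tz": 0.0014, "wx": 0.0, "wy": -0.0, "wz": -0.3}
{"tx": -0.0752, "ty": -0.0294, "tz": 0.0014, "wx": 0.0, "wy": -0.0, "wz": -0.3}
{"tx": -0.1137, "ty": -0.0439, "tz": 0.0014, "wx": 0.0, "wy": -0.0, "wz": 1.7}
{"tx": -0.1525, "ty": -0.0556, "tz": 0.0014, "wx": 0.0, "wy": -0.0, "wz": 3.7}
{"tx": -0.192, "ty": -0.0666, "tz": 0.0014, "wx": 0.0, "wy": -0.0, "wz": 5.7}
{"tx": -0.2316, "ty": -0.0777, "tz": 0.0014, "wx": 0.0, "wy": -0.0, "wz": 5.7}
{"tx": -0.2703, "ty": -0.0894, "tz": 0.0014, "wx": 0.0, "wy": -0.0, "wz": 5.7}
{"tx": -0.3082, "ty": -0.1031, "tz": 0.0013, "wx": 0.0, "wy": -0.0, "wz": 5.7}
{"tx": -0.3486, "ty": -0.1157, "tz": 0.0013, "wx": 0.0, "wy": -0.0, "wz": 5.7}
```

```bash
python3 -m inch '[{"wx":0,"wy":0,"wz":0,"tx":-0.037,"ty":-0.015,"tz":0,"jaw":-1},{"wx":0,"wy":0,"wz":0,"tx":-0.075,"ty":-0.03,"tz":0,"jaw":-1},{"wx":0,"wy":0,"wz":2,"tx":-0.114,"ty":-0.043,"tz":0,"jaw":-1},{"wx":0,"wy":0,"wz":4,"tx":-0.153,"ty":-0.055,"tz":0,"jaw":-1},{"wx":0,"wy":0,"wz":6,"tx":-0.192,"ty":-0.067,"tz":0,"jaw":-1}]'
python3 - <<'E'
from m import *
rows([(398,102,200,134),(420,68,160,134),(440,33,130,134)]+arc(CAM,70,110,[136],0))
E
```

```text
clock: 1.35
tool_pos: [374.7, 135.7, 231.4]
eef_rot: [0.392, 0.92, 0.0, -0.0]
force: [-0.1, 0.8, 0.6]
finger_gap: -0.1
gripper_force: 0.0
t 1.35 pos [374.7 135.7 231.4] ang 133.9 F [-0.1  0.8  0.6] q7 0.36
{"tx": -0.0405, "ty": -0.0066, "tz": 0.0314, "wx": 0.0, "wy": -0.0, "wz": -0.1}
{"tx": -0.0802, "ty": -0.0143, "tz": 0.0713, "wx": 0.0, "wy": -0.0, "wz": -0.1}
{"tx": -0.1193, "ty": -0.0241, "tz": 0.1013, "wx": 0.0, "wy": -0.0, "wz": -0.1}
{"tx": -0.1615, "ty": -0.0343, "tz": 0.1213, "wx": 0.0, "wy": -0.0, "wz": -2.1}
```

```bash
python3 -m inch '[{"wx":0,"wy":0,"wz":0,"tx":-0.034,"ty":-0.006,"tz":0.012,"jaw":-1},{"wx":0,"wy":0,"wz":0,"tx":-0.068,"ty":-0.012,"tz":0.024,"jaw":-1},{"wx":0,"wy":0,"wz":0,"tx":-0.1,"ty":-0.02,"tz":0.036,"jaw":-1},{"wx":0,"wy":0,"wz":0,"tx":-0.132,"ty":-0.028,"tz":0.048,"jaw":-1},{"wx":0,"wy":0,"wz":-2,"tx":-0.1615,"ty":-0.034,"tz":0.06,"jaw":-1}]'
python3 - <<'E'
from m import *
rows(arc(CAM,70,30,[136],0))
s=ctrl.snapshot("top"); cv2.imwrite("pics/top1.png",s["frame"][170:340,290:530][:,:,::-1].repeat(3,0).repeat(3,1))
E
```

```text
clock: 1.77
tool_pos: [462.3, -4.2, 170.6]
eef_rot: [0.375, 0.927, -0.0, 0.0]
force: [-0.5, 0.5, 0.1]
finger_gap: 0.0
gripper_force: 0.0
t 1.7667 pos [462.3  -4.2 170.6] ang 135.9 F [-0.5  0.5  0.1] q7 0.92
{"tx": 0.0002, "ty": -0.0005, "tz": 0.1406, "wx": -0.0, "wy": 0.0, "wz": -0.1}
```

View pics/top1.png

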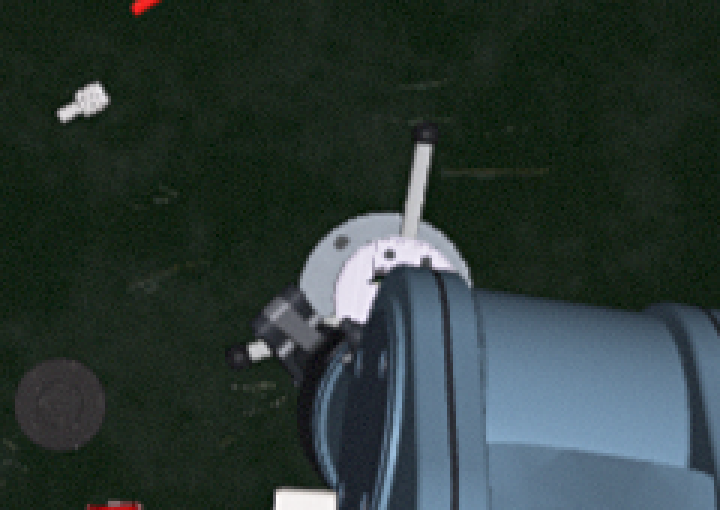

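The tip sits beside the left spoke (crop pixel (285,330)); the arm reaches in from the right, well above the disc. I'll descend in steps.

```bash
python3 -m inch '[{"wx":0,"wy":0,"wz":0,"tx":0,"ty":0,"tz":0.03,"jaw":-1},{"wx":0,"wy":0,"wz":0,"tx":0,"ty":0,"tz":0.06,"jaw":-1},{"wx":0,"wy":0,"wz":0,"tx":0,"ty":0,"tz":0.085,"jaw":-1},{"wx":0,"wy":0,"wz":0,"tx":0,"ty":0,"tz":0.1,"jaw":-1},{"wx":0,"wy":0,"wz":0,"tx":0,"ty":0,"tz":0.1,"jaw":-1}]'
python3 - <<'E'
from m import *
rows(arc(CAM,70,30,[136],0))
s=ctrl.snapshot("scene"); cv2.imwrite("pics/sc1.png",s["frame"][200:400,220:500][:,:,::-1].repeat(2,0).repeat(2,1))
s=ctrl.snapshot("top"); print(fit(s,[512.2,-53.1,np.radians(-9)]))
E
```

```text
clock: 2.23
tool_pos: [459.4, -2.2, 68.7]
eef_rot: [0.375, 0.927, -0.001, -0.003]
force: [-1.5, 0.5, 0.3]
finger_gap: -0.1
gripper_force: 0.0
t 2.2333 pos [459.4  -2.2  68.7] ang 135.9 F [-1.5  0.5  0.3] q7 1.04
{"tx": -0.0035, "ty": 0.0003, "tz": 0.0387, "wx": -0.3, "wy": -0.2, "wz": -0.1}
(array([ 5.17264335e+02, -5.28051743e+01, -1.71813268e-01]), np.float64(-189.1050262451172))
```

View pics/sc1.png

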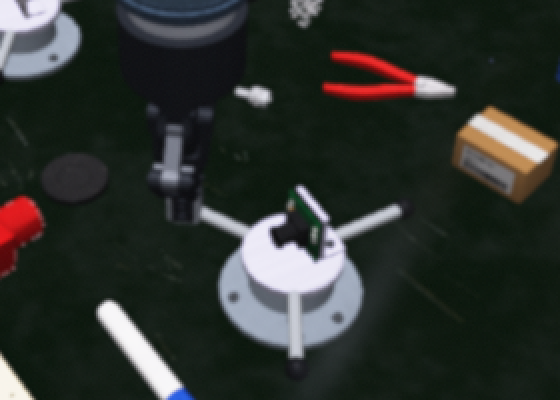

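The lens barrel points toward the robot (-x), as assumed, and the finger hangs beside the spoke. I'll go down to working height.

```bash
python3 -m inch '[{"wx":0,"wy":0,"wz":0,"tx":0,"ty":0,"tz":0.02,"jaw":-1},{"wx":0,"wy":0,"wz":0,"tx":-0.002,"ty":0,"tz":0.038,"jaw":-1},{"wx":0,"wy":0,"wz":0,"tx":-0.002,"ty":0,"tz":0.039,"jaw":-1}]'
python3 - <<'E'
from m import *
rows(arc(CAM,70,30,[132,127,122,117,112],0)); print(ctrl.get_state()["q"].round(2))
E
```

```text
clock: 2.58
tool_pos: [463.1, -3.5, 31.8]
eef_rot: [0.375, 0.927, -0.0, -0.0]
force: [-0.7, -0.8, 0.4]
finger_gap: 0.0
gripper_force: 0.0
t 2.5833 pos [463.1  -3.5  31.8] ang 136.0 F [-0.7 -0.8  0.4] q7 1.08
{"tx": 0.0001, "ty": 0.0033, "tz": 0.0018, "wx": -0.0, "wy": -0.0, "wz": 4.0}
{"tx": -0.0006, "ty": 0.0094, "tz": 0.0018, "wx": -0.0, "wy": -0.0, "wz": 9.0}
{"tx": -0.0018, "ty": 0.0154, "tz": 0.0018, "wx": -0.0, "wy": -0.0, "wz": 14.0}
{"tx": -0.0035, "ty": 0.0212, "tz": 0.0018, "wx": -0.0, "wy": -0.0, "wz": 19.0}
{"tx": -0.0058, "ty": 0.0269, "tz": 0.0018, "wx": -0.0, "wy": -0.0, "wz": 24.0}
[-0.34  0.6   0.31  2.15 -0.4   0.45  1.08]
```

```bash
python3 -m inch '[{"wx":0,"wy":0,"wz":5,"tx":-0.0003,"ty":0.0061,"tz":0.001,"jaw":-1},{"wx":0,"wy":0,"wz":10,"tx":-0.0011,"ty":0.0122,"tz":0.001,"jaw":-1},{"wx":0,"wy":0,"wz":15,"tx":-0.0024,"ty":0.0181,"tz":0.001,"jaw":-1},{"wx":0,"wy":0,"wz":20,"tx":-0.0042,"ty":0.0239,"tz":0.001,"jaw":-1},{"wx":0,"wy":0,"wz":25,"tx":-0.0066,"ty":0.0296,"tz":0.001,"jaw":-1}]'
python3 - <<'E'
from m import *
rows(arc(CAM,70,30,[106,101,96,91,86],0))
s=ctrl.snapshot("top"); x,f=fit(s,[512.2,-53.1,np.radians(-18)]);print(x,np.degrees(x[2]),f)
E
```

```text
clock: 3.0
tool_pos: [488.1, 13.0, 32.7]
eef_rot: [0.569, 0.823, -0.0, -0.0]
force: [-2.6, -1.9, 0.4]
finger_gap: 0.1
gripper_force: 1.5
t 3.0 pos [488.1  13.   32.7] ang 110.7 F [-2.6 -1.9  0.4] q7 0.73
{"tx": -0.0006, "ty": 0.0049, "tz": 0.0027, "wx": -0.0, "wy": -0.0, "wz": 4.7}
{"tx": -0.0013, "ty": 0.0109, "tz": 0.0027, "wx": -0.0, "wy": -0.0, "wz": 9.7}
{"tx": -0.0026, "ty": 0.0169, "tz": 0.0027, "wx": -0.0, "wy": -0.0, "wz": 14.7}
{"tx": -0.0044, "ty": 0.0227, "tz": 0.0027, "wx": -0.0, "wy": -0.0, "wz": 19.7}
{"tx": -0.0067, "ty": 0.0284, "tz": 0.0027, "wx": -0.0, "wy": -0.0, "wz": 24.7}
[ 4.97541046e+02 -4.49062450e+01 -2.19514700e-01] -12.577265842776468 -21.994415283203125
```

```bash
python3 -m inch '[{"wx":0,"wy":0,"wz":5,"tx":-0.0005,"ty":0.0061,"tz":0.001,"jaw":-1},{"wx":0,"wy":0,"wz":10,"tx":-0.0013,"ty":0.0122,"tz":0.002,"jaw":-1},{"wx":0,"wy":0,"wz":15,"tx":-0.0026,"ty":0.0181,"tz":0.002,"jaw":-1},{"wx":0,"wy":0,"wz":20,"tx":-0.0044,"ty":0.0239,"tz":0.002,"jaw":-1},{"wx":0,"wy":0,"wz":25,"tx":-0.0068,"ty":0.0296,"tz":0.002,"jaw":-1}]'
python3 - <<'E'
from m import *
rows(arc(CAM,70,30,[81,76,71,66,61],0))
E
```

```text
clock: 3.47
tool_pos: [518.6, 17.7, 30.9]
eef_rot: [0.732, 0.681, 0.0, -0.001]
force: [-3.6, -0.5, 3.4]
finger_gap: -0.7
gripper_force: 2.0
t 3.4667 pos [518.6  17.7  30.9] ang 85.8 F [-3.6 -0.5  3.4] q7 0.39
{"tx": -0.0014, "ty": 0.0047, "tz": 0.0008, "wx": -0.0, "wy": -0.1, "wz": 4.8}
{"tx": -0.0022, "ty": 0.0107, "tz": 0.0008, "wx": -0.0, "wy": -0.1, "wz": 9.8}
{"tx": -0.0035, "ty": 0.0167, "tz": 0.0008, "wx": -0.0, "wy": -0.1, "wz": 14.8}
{"tx": -0.0053, "ty": 0.0225, "tz": 0.0008, "wx": -0.0, "wy": -0.1, "wz": 19.8}
{"tx": -0.0076, "ty": 0.0282, "tz": 0.0008, "wx": -0.0, "wy": -0.1, "wz": 24.8}
```

```bash
python3 -m inch '[{"wx":0,"wy":0,"wz":5,"tx":-0.0008,"ty":0.0061,"tz":0,"jaw":-1},{"wx":0,"wy":0,"wz":10,"tx":-0.002,"ty":0.0122,"tz":0,"jaw":-1},{"wx":0,"wy":0,"wz":15,"tx":-0.0034,"ty":0.0181,"tz":0,"jaw":-1},{"wx":0,"wy":0,"wz":19,"tx":-0.0048,"ty":0.0228,"tz":0,"jaw":-1},{"wx":0,"wy":0,"wz":19,"tx":-0.0048,"ty":0.0228,"tz":0,"jaw":-1}]'
python3 - <<'E'
from m import *
rows(arc(CAM,70,30,[62,57,52,47],0))
s=ctrl.snapshot("top"); cv2.imwrite("pics/top2.png",s["frame"][180:340,300:520][:,:,::-1].repeat(3,0).repeat(3,1))
for n,g in(("top",-74),):
    x,f=fit(s,[512.2,-53.1,np.radians(g)]);print(x,np.degrees(x[2]),f)
E
```

```text
clock: 3.88
tool_pos: [542.0, 11.5, 30.7]
eef_rot: [0.834, 0.552, 0.001, -0.0]
force: [-1.4, 1.9, 2.1]
finger_gap: -0.4
gripper_force: 1.1
t 3.8833 pos [542.   11.5  30.7] ang 66.9 F [-1.4  1.9  2.1] q7 0.14
{"tx": -0.0014, "ty": 0.0039, "tz": 0.0007, "wx": 0.0, "wy": -0.1, "wz": 4.9}
{"tx": -0.0022, "ty": 0.01, "tz": 0.0007, "wx": 0.0, "wy": -0.1, "wz": 9.9}
{"tx": -0.0035, "ty": 0.0159, "tz": 0.0007, "wx": 0.0, "wy": -0.1, "wz": 14.9}
{"tx": -0.0053, "ty": 0.0217, "tz": 0.0007, "wx": 0.0, "wy": -0.1, "wz": 19.9}
[529.79978099 -45.07339459  -1.52438299] -87.340711411253 -25.081520080566406
```

View pics/top2.png

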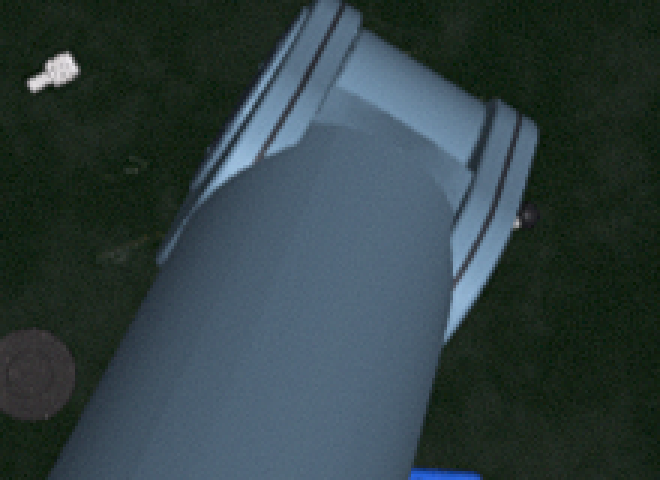

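The arm hides the turntable from above except one ball, at full-image pixel (476,251.7). I'll get the bearing from that and from the scene camera.

Run:
```python
from m import *
t=dict(np.load("top0.npz"));b=ray(t,476,251.7,41)[:2]-CAM;print("ball",np.hypot(*b),np.degrees(np.arctan2(b[1],b[0])))
for n,s,g in(("scene0",dict(np.load("scene0.npz")),-9),("now",ctrl.snapshot("scene"),-70)):
    x,f=fit(s,[512.2,-53.1,np.radians(g)]);print(n,x[:2],np.degrees(x[2]),f)
s0=dict(np.load("scene0.npz"));x,f=fit(s0,[504.8,303.9,np.radians(-12)]);print("tgt",x[:2],np.degrees(x[2]),f)
```

```text
ball 93.65923623016604 -70.22746560344835
scene0 [512.76026636 -53.71456455] -8.948462023238655 -392.83953857421875
now [513.397441   -53.45881786] -69.62180261646019 -416.9239196777344
tgt [505.26464618 304.32721883] -12.20910073754055 -277.48828125
```

```bash
python3 -m inch '[{"wx":0,"wy":0,"wz":5,"tx":-0.0008,"ty":0.0061,"tz":0,"jaw":-1},{"wx":0,"wy":0,"wz":10,"tx":-0.0019,"ty":0.0122,"tz":0,"jaw":-1},{"wx":0,"wy":0,"wz":15,"tx":-0.0034,"ty":0.0181,"tz":0,"jaw":-1},{"wx":0,"wy":0,"wz":18,"tx":-0.0044,"ty":0.0216,"tz":0,"jaw":-1},{"wx":0,"wy":0,"wz":18,"tx":-0.0044,"ty":0.0216,"tz":0,"jaw":-1}]'
python3 - <<'E'
from m import *
rows(arc(CAM,70,30,[47],0))
x,f=fit(ctrl.snapshot("scene"),[512.2,-53.1,np.radians(-87)]);print(x[:2],np.degrees(x[2]),f)
E
```

```text
clock: 4.4
tool_pos: [560.1, -0.9, 30.0]
eef_rot: [0.91, 0.415, 0.001, -0.0]
force: [-1.1, 2.8, 1.9]
finger_gap: 0.2
gripper_force: 1.2
t 4.4 pos [560.1  -0.9  30. ] ang 49.0 F [-1.1  2.8  1.9] q7 -0.1
{"tx": -0.0008, "ty": 0.0005, "tz": -0.0, "wx": 0.0, "wy": -0.1, "wz": 2.0}
[513.44063183 -53.49832535] -86.84245686865178 -393.8115539550781
```

```bash
python3 -m inch '[{"wx":0,"wy":0,"wz":1,"tx":0,"ty":0.0012,"tz":0,"jaw":-1},{"wx":0,"wy":0,"wz":2,"tx":0,"ty":0.0022,"tz":0,"jaw":-1},{"wx":0,"wy":0,"wz":2,"tx":0,"ty":0.0022,"tz":0,"jaw":-1},{"wx":0,"wy":0,"wz":2,"tx":0,"ty":0.0022,"tz":0,"jaw":-1}]'
python3 - <<'E'
from m import *
rows(arc(CAM,70,30,[47],0))
x,f=fit(ctrl.snapshot("scene"),[512.2,-53.1,np.radians(-88)]);print(x[:2],np.degrees(x[2]),f)
E
```

```text
clock: 4.78
tool_pos: [561.0, -2.8, 29.4]
eef_rot: [0.917, 0.399, 0.0, -0.0]
force: [0.6, 3.2, 3.0]
finger_gap: 0.3
gripper_force: 1.4
t 4.7833 pos [561.   -2.8  29.4] ang 47.0 F [0.6 3.2 3. ] q7 -0.13
{"tx": -0.0001, "ty": -0.0013, "tz": -0.0006, "wx": -0.0, "wy": -0.0, "wz": 0.0}
[513.57377302 -53.5453965 ] -88.59707710745164 -390.3512878417969
```

Camera bearing is -88.6° against a goal of about -88.8°. I'll back off and lift.

```bash
python3 -m inch '[{"wx":0,"wy":0,"wz":0,"tx":0.001,"ty":-0.01,"tz":0,"jaw":-1},{"wx":0,"wy":0,"wz":0,"tx":0.002,"ty":-0.02,"tz":0,"jaw":-1},{"wx":0,"wy":0,"wz":0,"tx":0.002,"ty":-0.022,"tz":-0.03,"jaw":-1},{"wx":0,"wy":0,"wz":0,"tx":0.002,"ty":-0.022,"tz":-0.065,"jaw":-1},{"wx":0,"wy":0,"wz":0,"tx":0.002,"ty":-0.022,"tz":-0.1,"jaw":-1}]'
python3 - <<'E'
from m import *
x,f=fit(ctrl.snapshot("scene"),[512.2,-53.1,np.radians(-88)]);print(x[:2],np.degrees(x[2]),f)
rows([(530,50,140,45),(515,90,140,40),(500,130,140,36),(482,168,140,32),(468,200,140,29),(455,236,140,27)]+arc(TGT,70,140,[-154],180))
E
```

```text
clock: 5.25
tool_pos: [544.2, 13.7, 129.5]
eef_rot: [0.917, 0.398, -0.002, -0.0]
force: [1.9, 0.2, 0.4]
finger_gap: -0.0
gripper_force: 0.0
[513.49645633 -53.40941822] -88.56982532443375 -395.9939880371094
t 5.3 pos [548.4  12.8 135.8] ang 46.9 F [ 3.1 -1.2  3.8] q7 -0.26
{"tx": 0.0147, "ty": -0.0388, "tz": -0.0043, "wx": 0.3, "wy": -0.3, "wz": 1.9}
{"tx": 0.0336, "ty": -0.0771, "tz": -0.0044, "wx": 0.2, "wy": -0.3, "wz": 6.9}
{"tx": 0.0526, "ty": -0.1154, "tz": -0.0045, "wx": 0.2, "wy": -0.3, "wz": 10.9}
{"tx": 0.068, "ty": -0.1545, "tz": -0.0046, "wx": 0.2, "wy": -0.3, "wz": 14.9}
{"tx": 0.0818, "ty": -0.1866, "tz": -0.0047, "wx": 0.2, "wy": -0.3, "wz": 17.9}
{"tx": 0.0992, "ty": -0.2207, "tz": -0.0048, "wx": 0.2, "wy": -0.3, "wz": 19.9}
{"tx": 0.1174, "ty": -0.2557, "tz": -0.0048, "wx": 0.2, "wy": -0.3, "wz": 20.9}
```

```bash
python3 -m inch '[{"wx":0,"wy":0,"wz":2,"tx":0.014,"ty":-0.037,"tz":-0.005,"jaw":-1},{"wx":0,"wy":0,"wz":6,"tx":0.032,"ty":-0.074,"tz":-0.01,"jaw":-1},{"wx":0,"wy":0,"wz":10,"tx":0.05,"ty":-0.111,"tz":-0.012,"jaw":-1},{"wx":0,"wy":0,"wz":15,"tx":0.067,"ty":-0.148,"tz":-0.012,"jaw":-1},{"wx":0,"wy":0,"wz":18,"tx":0.082,"ty":-0.185,"tz":-0.012,"jaw":-1}]'
python3 - <<'E'
from m import *
rows([(455,236,140,27)]+arc(TGT,70,140,[-154],180))
E
```

```text
clock: 5.72
tool_pos: [465.3, 201.5, 141.1]
eef_rot: [0.969, 0.248, 0.0, -0.0]
force: [0.5, 0.2, -0.6]
finger_gap: 0.1
gripper_force: 0.0
t 5.7167 pos [465.3 201.5 141.1] ang 28.7 F [ 0.5  0.2 -0.6] q7 -0.88
{"tx": 0.0075, "ty": -0.0352, "tz": 0.0012, "wx": -0.0, "wy": -0.0, "wz": 1.7}
{"tx": 0.0139, "ty": -0.0742, "tz": 0.0012, "wx": -0.0, "wy": -0.0, "wz": 2.7}
```

```bash
python3 -m inch '[{"wx":0,"wy":0,"wz":2,"tx":0.007,"ty":-0.038,"tz":0,"jaw":-1},{"wx":0,"wy":0,"wz":5,"tx":0.0135,"ty":-0.078,"tz":0,"jaw":-1},{"wx":0,"wy":0,"wz":5,"tx":0.0135,"ty":-0.078,"tz":0.025,"jaw":-1},{"wx":0,"wy":0,"wz":5,"tx":0.0135,"ty":-0.078,"tz":0.05,"jaw":-1},{"wx":0,"wy":0,"wz":5,"tx":0.0135,"ty":-0.078,"tz":0.07,"jaw":-1}]'
python3 - <<'E'
from m import *
rows(arc(TGT,70,30,[-157],180))
s=ctrl.snapshot("scene"); cv2.imwrite("pics/sc2.png",s["frame"][120:280,140:340][:,:,::-1].repeat(3,0).repeat(3,1))
x,f=fit(s,[504.8,303.9,np.radians(-12)]);print("tgt",x[:2],np.degrees(x[2]),f)
E
```

```text
clock: 6.13
tool_pos: [439.0, 275.3, 69.6]
eef_rot: [0.978, 0.209, -0.001, 0.001]
force: [-0.2, 0.3, 0.8]
finger_gap: 0.2
gripper_force: 0.0
t 6.1333 pos [439.  275.3  69.6] ang 24.1 F [-0.2  0.3  0.8] q7 -1.0
{"tx": 0.0018, "ty": -0.0006, "tz": 0.0396, "wx": 0.0, "wy": 0.1, "wz": 1.1}
tgt [507.72337494 305.11552199] -13.550900707220386 -188.22247314453125
```

View pics/sc2.png

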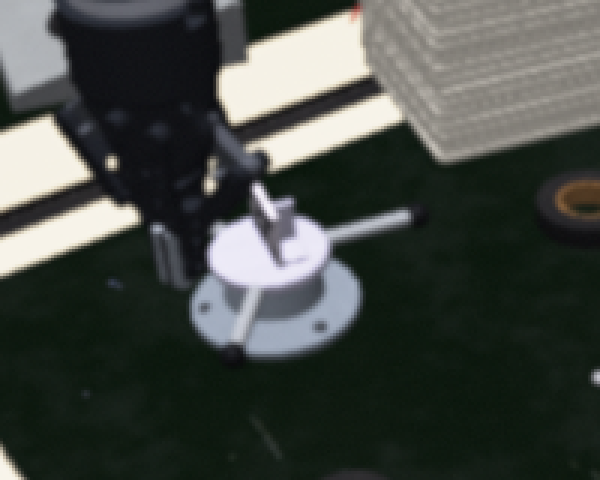

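The fingertip is clear, left of the front spoke (ball at (233,352) in the crop). I'll descend the rest and start pushing counter-clockwise.

```bash
python3 -m inch '[{"wx":0,"wy":0,"wz":0,"tx":0.001,"ty":0,"tz":0.02,"jaw":-1},{"wx":0,"wy":0,"wz":0,"tx":0.001,"ty":0,"tz":0.038,"jaw":-1},{"wx":0,"wy":0,"wz":0,"tx":0.001,"ty":0,"tz":0.038,"jaw":-1}]'
python3 - <<'E'
from m import *
rows(arc(TGT,70,31,[-152,-147,-142,-137,-132],180))
E
```

```text
clock: 6.43
tool_pos: [439.9, 273.7, 31.3]
eef_rot: [0.978, 0.207, -0.002, 0.001]
force: [-1.9, -0.6, 0.2]
finger_gap: -0.0
gripper_force: 0.0
t 6.4333 pos [439.9 273.7  31.3] ang 23.9 F [-1.9 -0.6  0.2] q7 -0.95
{"tx": 0.0018, "ty": 0.0037, "tz": 0.0003, "wx": 0.1, "wy": 0.3, "wz": -4.1}
{"tx": 0.0025, "ty": 0.0098, "tz": 0.0003, "wx": 0.0, "wy": 0.3, "wz": -9.1}
{"tx": 0.0037, "ty": 0.0157, "tz": 0.0003, "wx": 0.0, "wy": 0.3, "wz": -14.1}
{"tx": 0.0055, "ty": 0.0216, "tz": 0.0003, "wx": 0.0, "wy": 0.3, "wz": -19.1}
{"tx": 0.0077, "ty": 0.0273, "tz": 0.0003, "wx": 0.0, "wy": 0.3, "wz": -24.1}
```

```bash
python3 -m inch '[{"wx":0,"wy":0,"wz":-4,"tx":0.0012,"ty":0.0045,"tz":0,"jaw":-1},{"wx":0,"wy":0,"wz":-9,"tx":0.0022,"ty":0.01,"tz":0,"jaw":-1},{"wx":0,"wy":0,"wz":-14,"tx":0.0037,"ty":0.0157,"tz":0,"jaw":-1},{"wx":0,"wy":0,"wz":-19,"tx":0.0055,"ty":0.0216,"tz":0,"jaw":-1},{"wx":0,"wy":0,"wz":-24,"tx":0.0077,"ty":0.0273,"tz":0,"jaw":-1}]'
python3 - <<'E'
from m import *
rows(arc(TGT,70,31,[-127,-122,-117,-112,-107],180))
E
```

```text
clock: 6.85
tool_pos: [458.7, 253.3, 34.1]
eef_rot: [0.913, 0.409, -0.001, -0.001]
force: [-2.7, 2.5, -0.3]
finger_gap: 0.1
gripper_force: 1.5
t 6.85 pos [458.7 253.3  34.1] ang 48.2 F [-2.7  2.5 -0.3] q7 -0.56
{"tx": -0.0013, "ty": 0.0065, "tz": 0.0031, "wx": -0.1, "wy": 0.1, "wz": -4.8}
{"tx": -0.0005, "ty": 0.0126, "tz": 0.0031, "wx": -0.1, "wy": 0.1, "wz": -9.8}
{"tx": 0.0008, "ty": 0.0185, "tz": 0.0031, "wx": -0.1, "wy": 0.1, "wz": -14.8}
{"tx": 0.0026, "ty": 0.0244, "tz": 0.003, "wx": -0.1, "wy": 0.0, "wz": -19.8}
{"tx": 0.0049, "ty": 0.03, "tz": 0.003, "wx": -0.1, "wy": 0.0, "wz": -24.8}
```

```bash
python3 -m inch '[{"wx":0,"wy":0,"wz":-5,"tx":-0.0004,"ty":0.0062,"tz":0.001,"jaw":-1},{"wx":0,"wy":0,"wz":-10,"tx":0,"ty":0.0123,"tz":0.002,"jaw":-1},{"wx":0,"wy":0,"wz":-15,"tx":0.001,"ty":0.0183,"tz":0.002,"jaw":-1},{"wx":0,"wy":0,"wz":-20,"tx":0.0027,"ty":0.0242,"tz":0.002,"jaw":-1},{"wx":0,"wy":0,"wz":-25,"tx":0.005,"ty":0.03,"tz":0.002,"jaw":-1}]'
python3 - <<'E'
from m import *
rows(arc(TGT,70,31,[-102,-97,-92,-87,-82],180))
E
```

```text
clock: 7.27
tool_pos: [485.1, 237.4, 32.7]
eef_rot: [0.803, 0.596, -0.0, -0.001]
force: [-3.5, 2.2, 3.2]
finger_gap: -0.1
gripper_force: 2.2
t 7.2667 pos [485.1 237.4  32.7] ang 73.2 F [-3.5  2.2  3.2] q7 -0.18
{"tx": -0.0004, "ty": 0.0055, "tz": 0.0017, "wx": -0.1, "wy": -0.1, "wz": -4.8}
{"tx": 0.0004, "ty": 0.0115, "tz": 0.0017, "wx": -0.1, "wy": -0.1, "wz": -9.8}
{"tx": 0.0017, "ty": 0.0175, "tz": 0.0017, "wx": -0.1, "wy": -0.1, "wz": -14.8}
{"tx": 0.0035, "ty": 0.0233, "tz": 0.0017, "wx": -0.1, "wy": -0.1, "wz": -19.8}
{"tx": 0.0058, "ty": 0.029, "tz": 0.0017, "wx": -0.1, "wy": -0.1, "wz": -24.8}
```

```bash
python3 -m inch '[{"wx":0,"wy":0,"wz":-5,"tx":-0.0001,"ty":0.0062,"tz":0,"jaw":-1},{"wx":0,"wy":0,"wz":-10,"tx":0.0005,"ty":0.0122,"tz":0,"jaw":-1},{"wx":0,"wy":0,"wz":-15,"tx":0.0018,"ty":0.0182,"tz":0,"jaw":-1},{"wx":0,"wy":0,"wz":-20,"tx":0.0035,"ty":0.024,"tz":0,"jaw":-1},{"wx":0,"wy":0,"wz":-25,"tx":0.0058,"ty":0.0296,"tz":0,"jaw":-1}]'
python3 - <<'E'
from m import *
rows(arc(TGT,70,31,[-77,-72,-67,-62,-57],180))
x,f=fit(ctrl.snapshot("scene"),[504.8,303.9,np.radians(53)]);print("tgt",x[:2],np.degrees(x[2]),f)
E
```

```text
clock: 7.68
tool_pos: [514.5, 233.5, 32.4]
eef_rot: [0.655, 0.756, -0.001, -0.001]
force: [-4.3, 1.7, 2.0]
finger_gap: 0.1
gripper_force: 1.9
t 7.6833 pos [514.5 233.5  32.4] ang 98.2 F [-4.3  1.7  2. ] q7 0.17
{"tx": 0.0013, "ty": 0.0063, "tz": 0.0014, "wx": -0.1, "wy": -0.0, "wz": -4.8}
{"tx": 0.0021, "ty": 0.0123, "tz": 0.0014, "wx": -0.1, "wy": -0.0, "wz": -9.8}
{"tx": 0.0034, "ty": 0.0183, "tz": 0.0014, "wx": -0.1, "wy": -0.0, "wz": -14.8}
{"tx": 0.0052, "ty": 0.0241, "tz": 0.0013, "wx": -0.1, "wy": -0.0, "wz": -19.8}
{"tx": 0.0075, "ty": 0.0298, "tz": 0.0013, "wx": -0.1, "wy": -0.0, "wz": -24.8}
tgt [503.59512689 305.98709099] 54.68509635534215 -140.05613708496094
```

```bash
python3 -m inch '[{"wx":0,"wy":0,"wz":-5,"tx":0.0008,"ty":0.0062,"tz":0,"jaw":-1},{"wx":0,"wy":0,"wz":-10,"tx":0.0018,"ty":0.0122,"tz":0,"jaw":-1},{"wx":0,"wy":0,"wz":-15,"tx":0.0032,"ty":0.0182,"tz":0,"jaw":-1},{"wx":0,"wy":0,"wz":-20,"tx":0.005,"ty":0.024,"tz":0,"jaw":-1},{"wx":0,"wy":0,"wz":-25,"tx":0.0073,"ty":0.0296,"tz":0,"jaw":-1}]'
python3 - <<'E'
from m import *
rows(arc(TGT,70,31,[-52,-47,-44],180))
x,f=fit(ctrl.snapshot("scene"),[504.8,303.9,np.radians(77)]);print("tgt",x[:2],np.degrees(x[2]),f)
E
```

```text
clock: 8.15
tool_pos: [543.2, 243.7, 32.2]
eef_rot: [0.477, 0.879, -0.001, -0.0]
force: [-4.0, 0.2, 2.8]
finger_gap: -0.3
gripper_force: 2.1
t 8.15 pos [543.2 243.7  32.2] ang 123.0 F [-4.   0.2  2.8] q7 0.49
{"tx": 0.0017, "ty": 0.0067, "tz": 0.0012, "wx": -0.1, "wy": 0.0, "wz": -5.0}
{"tx": 0.0025, "ty": 0.0127, "tz": 0.0012, "wx": -0.1, "wy": 0.0, "wz": -10.0}
{"tx": 0.0032, "ty": 0.0163, "tz": 0.0012, "wx": -0.1, "wy": 0.0, "wz": -13.0}
tgt [505.46565809 304.14886528] 77.40288598682645 -198.330810546875
```

```bash
python3 -m inch '[{"wx":0,"wy":0,"wz":-4,"tx":0.001,"ty":0.0049,"tz":0,"jaw":-1},{"wx":0,"wy":0,"wz":-8,"tx":0.0018,"ty":0.0097,"tz":0,"jaw":-1},{"wx":0,"wy":0,"wz":-12,"tx":0.0028,"ty":0.0146,"tz":0,"jaw":-1},{"wx":0,"wy":0,"wz":-12,"tx":0.0028,"ty":0.0146,"tz":0,"jaw":-1}]'
python3 - <<'E'
from m import *
rows(arc(TGT,70,31,[-44],180))
for s in(ctrl.snapshot("scene"),ctrl.snapshot("top")):
    x,f=fit(s,[504.8,303.9,np.radians(89)]);print("tgt",x[:2],np.degrees(x[2]),f)
E
```

```text
clock: 8.53
tool_pos: [555.4, 254.2, 32.2]
eef_rot: [0.384, 0.923, -0.0, 0.001]
force: [-0.8, -2.1, 2.1]
finger_gap: 0.1
gripper_force: 1.5
t 8.5333 pos [555.4 254.2  32.2] ang 134.9 F [-0.8 -2.1  2.1] q7 0.64
{"tx": 0.001, "ty": 0.0006, "tz": 0.0012, "wx": 0.0, "wy": 0.1, "wz": -1.1}
tgt [504.9609863  304.37792242] 91.10338527270535 -197.7778778076172
tgt [500.70931827 303.04151368] 92.6293486942882 -117.08639526367188
```

Scene fit gives 91.1° against a goal of about 91.2°. I'll back off, lift away and measure unobstructed.

```bash
python3 -m inch '[{"wx":0,"wy":0,"wz":0,"tx":-0.001,"ty":-0.01,"tz":0,"jaw":-1},{"wx":0,"wy":0,"wz":0,"tx":-0.002,"ty":-0.02,"tz":0,"jaw":-1},{"wx":0,"wy":0,"wz":0,"tx":-0.002,"ty":-0.022,"tz":-0.03,"jaw":-1},{"wx":0,"wy":0,"wz":0,"tx":-0.002,"ty":-0.022,"tz":-0.07,"jaw":-1},{"wx":0,"wy":0,"wz":0,"tx":-0.002,"ty":-0.022,"tz":-0.11,"jaw":-1}]'
python3 - <<'E'
from m import *
x,f=fit(ctrl.snapshot("scene"),[504.8,303.9,np.radians(89)]);print("tgt",x[:2],np.degrees(x[2]),f)
rows([(470,130,230,130)])
E
```

```text
clock: 9.05
tool_pos: [538.5, 236.5, 141.4]
eef_rot: [0.384, 0.923, -0.001, -0.001]
force: [1.4, 0.9, 0.2]
finger_gap: -0.1
gripper_force: 0.0
tgt [505.00468706 304.49345026] 91.12235547725054 -251.35964965820312
t 9.1 pos [543.7 238.2 149.8] ang 134.8 F [4.3 0.4 4.6] q7 0.59
{"tx": -0.0251, "ty": -0.1278, "tz": -0.0812, "wx": 0.5, "wy": 0.1, "wz": 4.8}
```

```bash
python3 -m inch '[{"wx":0,"wy":0,"wz":0,"tx":-0.005,"ty":-0.025,"tz":-0.03,"jaw":-1},{"wx":0,"wy":0,"wz":0,"tx":-0.005,"ty":-0.055,"tz":-0.05,"jaw":-1},{"wx":0,"wy":0,"wz":0,"tx":-0.005,"ty":-0.085,"tz":-0.07,"jaw":-1},{"wx":0,"wy":0,"wz":0,"tx":0,"ty":-0.115,"tz":-0.09,"jaw":-1},{"wx":0,"wy":0,"wz":0,"tx":0.01,"ty":-0.145,"tz":-0.11,"jaw":-1}]'
python3 -m inch '[{"wx":0,"wy":0,"wz":0,"tx":0.02,"ty":-0.02,"tz":-0.02,"jaw":-1},{"wx":0,"wy":0,"wz":0,"tx":0.03,"ty":-0.04,"tz":-0.03,"jaw":-1},{"wx":0,"wy":0,"wz":0,"tx":0.035,"ty":-0.05,"tz":-0.03,"jaw":-1},{"wx":0,"wy":0,"wz":0,"tx":0.035,"ty":-0.05,"tz":-0.03,"jaw":-1}]'
python3 - <<'E'
from m import *
for n in("scene","top"):
    s=ctrl.snapshot(n); cv2.imwrite(f"pics/{n}9.png",s["frame"][:,:,::-1]);X=[]
    for c,g in((CAM,-88.6),(TGT,91)):
        x,f=fit(s,[*c,np.radians(g)]);X.append(x);print(n,x[:2],np.degrees(x[2]),f)
    d=X[1]-X[0];print("bearing",np.degrees(np.arctan2(d[1],d[0])))
E
```

```text
clock: 9.52
tool_pos: [429.1, 140.4, 251.3]
eef_rot: [0.385, 0.923, -0.0, -0.0]
force: [0.7, 1.5, 1.6]
finger_gap: 0.1
gripper_force: 0.0
clock: 9.85
tool_pos: [367.9, 131.4, 281.0]
eef_rot: [0.383, 0.924, 0.001, -0.001]
force: [0.6, -0.6, -0.6]
finger_gap: -0.3
gripper_force: 0.0
scene [513.44205951 -53.42934233] -88.6009277390279 -395.3043212890625
scene [504.98170887 304.34938429] 91.07711754490984 -251.12266540527344
bearing 91.35461397571157
top [512.17687205 -53.05881079] -88.73827240864925 -450.31463623046875
top [504.94297191 303.89679039] 91.19992817101756 -450.4980163574219
bearing 91.16097133622242
```

View pics/top9.png

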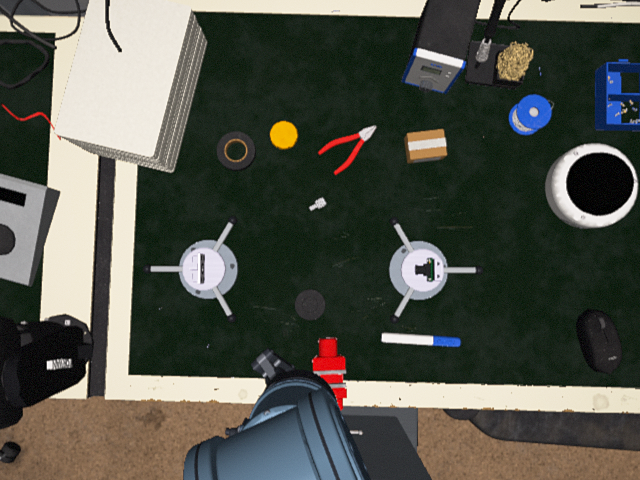

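View pics/scene9.png

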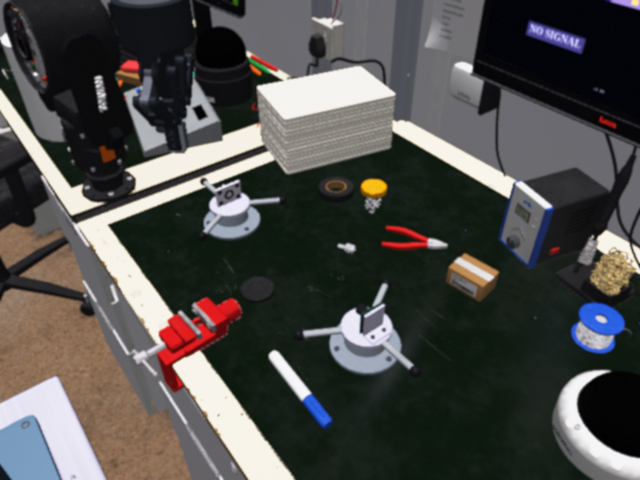

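The top view shows the lens pointing left at the plate (camera turntable (419,270)). In the scene view the plate's printed ring, at (230,190), faces the camera. Both are within about 0.3° of the joining line, the other items are unmoved and the arm is clear.

```bash
python3 -c "
from rig import ctrl
print(ctrl.close_job())"
```

```text
the job is handed in; nothing more can be done
None
```

The lens test is set up and handed in: the board camera looks straight at the plate's turntable and the plate's printed side faces it, both within about 0.3° by the images, with the other bench items where they were and the arm clear at 10 s.

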